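# Close the photometer and click its filter slide into the notch

### The arm

A 6-joint arm with a two-finger parallel gripper is mounted at the origin on the work surface. World frame = base frame: x ahead of the robot, y to its left, z up, the work surface at z = 0. Lengths are in m, angles in rad, forces in N, time in s.
With the tool pointing down it reaches from about 0.25 to 0.85 m from the base axis. Payload 12.5 kg.
Tool frame: the origin (TCP) lies midway between the tips of the shut fingers; the grasp point (between the pads) lies 19 mm behind it; z points along the fingers, y is the direction in which the jaws open and shut (so a half turn about z gives the same grasp; the last joint's range is limited). The gripper opens to 93 mm and grips with 3 to 60 N. Pads are 15 mm wide; open, the fingers measure 128 mm over their backs; the gripper's body (75 mm by 188 mm) begins 65 mm behind the grasp point.
Start: joints at [1.086, 0.351, 1.652, -0, 1.139, -0.085], TCP at [0.214, 0.507, 0.219] pointing down, gripper open.
Joint ranges: [-2.75, 2.75], [-0.79, 2.1], [0.01, 2.65], [-1.57, 4.71], [0.07, 3.14], [-2.87, 2.87]. Speed limits (rad/s): [2.22, 2.22, 2.79, 3.14, 3.14, 3.14].

### API

Orientations are given as a unit quaternion [w, x, y, z].
In Python, from rig import sense, grab_frame, close_job gives the robot as it stands.
- The arm moves only by the tool drive_tool, never from a script. Its argument "targets" is a list of rows, each an object with "claw": the gripper's target within -1 to 1 (fully open at 1, half-way at 0, shut at -1); "slide": the shift along the world's x, y, z in m, a list of three; "rot": the turn, a rotation vector about the world's x, y, z in rad, a list of three. In form: [{"claw": claw, "slide": [dx, dy, dz], "rot": [rx, ry, rz]}, ...]. A call has 1 to 5 rows; each row is the pose to reach, as a shift and turn from the pose commanded when the call began; what a row does not reach only later rows make up. A row lasts 1/12 s, in which the tool goes at most 41.7 mm and 7.16 degrees, less where a joint would pass 70% of its speed; a pose out of reach is approached as far as the arm can. A call with a gripper value outside its range is refused whole. The fingers move at their own pace and stop on an object; the grip force is fixed at half the most. Time passes only in rows, so rows that repeat a pose let the fingers close. It gives the time, the measured TCP pose, the force and the opening at its end, in the units of the state.
- sense(): the state, without advancing time (a new reading comes with each control period).
- grab_frame(name): name is "scene" or "top" or "wrist"; returns a dict with "frame" (480x640x3 uint8, red, green, blue), "K" (3x3 intrinsics, pixels), "R" (3x3) and "t" (3): a world point X has camera coordinates R X + t; the wrist camera has in their place "tool_from_camera" (4x4, takes a point from camera to tool coordinates, whose origin is the TCP and whose axes are the flange's). Camera axes: x right, y down, z forward; pixel columns grow to the right and rows downward; lengths in m; the calibration is good to about 2 mm. A picture is of the moment at which its call begins: read the wrist's pose just before it. There is no depth.
- close_job(): hands the job in, once; it reports no verdict.
The state is a dict: "time": time; "q": joint angles; "dq": joint speeds; "effort": joint torques, N m; "tcp_pos": TCP position; "eef_rot": TCP orientation; "contact_force": force on the tool from outside, world axes, zero at the start; "torque": the same for the moment, N m; "opening": opening from 0.0 (shut) to 1.0 (fully open).
Only numpy, scipy, OpenCV 4.12 (cv2) and the standard library are available. Lean on these libraries where they do the work, as an engineer would, in place of code of your own. Each camera call takes 0.05 s, during which the arm holds its last target. There are 200 camera calls.

### The job

Get the photometer ready for a reading: first lower its open lid gently until it is fully shut over the cell compartment, then take the upright tab of the filter slide between the fingers and slide it along its rail until you feel the spring ball click into the slide's notch. Do not run past the click, and finish while still gripping the tab between both fingers and holding the slide at the notch. Leave the loose bottles, beaker, vial, case, wrench and mouse where they are.

Things in the scene. Friction and masses are not known exactly. Their poses are not given: they have to be found in the camera images.
- photometer: White bench photometer, fixed; place and yaw vary. Origin: centre of its underside, on the table; x to its rear (hinge side), y along the slide's rail, z up. Deck 240 (x) by 320 (y), 50 mm high; on it an open compartment 140 (x) by 220 (y), centred at x +40, rim 95 mm above the table. Rail along y at x = -80 mm. A loose vial (+y) and case (-y) stand on the deck's end strips, y = +-137 mm.
- lid (a joint): Hinge of the compartment's lid, rad: 0 = fully shut, larger = more open (starts 0.75 to 1.2). The hinge is stiff by friction: the lid stays where it is left and has to be pushed all the way down, 2 to 5 N at its free edge.
- lid_hinge (a point): Point on the lid's hinge line, at the compartment's rear rim: in the photometer's frame x = +110, y = 0, z = 95.5 mm. The hinge line runs along the photometer's y. The point turns with the lid.
- lid_edge (a point): Middle of the lid's free (front) edge, on its outer face, 140 mm from the hinge line. White plate 140 by 220 mm, 8 mm thick, dark panel on the outer face; a grey lip 60 mm wide sticks out 13 mm beyond this edge. Shut, the edge is at x = -30 mm, z = 103.5 mm in the photometer's frame.
- filter_slide: Aluminium slide, moves only along the photometer's y; axes parallel to it. Push to +y: the notch is 45 to 95 mm away at the start. Origin: underside of the bar below the tab, 53 mm above the table. Bar 30 wide (x), 14 high, from 15 mm behind the tab to 160 mm ahead (+y), with three round filters. Friction 1 to 2 N; it can slide 30 to 60 mm past the notch.
- tab_top (a point): Centre of the top of the slide's black upright tab, 117 mm above the table. The tab measures 26 mm (x) by 14 mm (y) and rises 50 mm above the bar's top, which is 67 mm above the table.
- notch (a point): Middle of the notch in the slide's front (-x) edge, at the height of the bar's top: 50 mm ahead (+y) of the tab's middle. A gap 10 mm wide. The slide is at the notch when this and ball agree along the photometer's y.
- ball (a point): Tip of a 12 mm spring ball that presses in +x on the bar's front edge, out of a dark steel index block (24 mm along y, 15 mm in x, top just below the bar's) in front of the rail; its place along the rail varies, but it cannot be moved. The ball drops in from 5 mm before the notch and draws the slide in; pushing on out of the notch takes 6 to 8 N above friction.
- amber_bottle: Amber glass bottle, loose, 72 mm across, 150 mm high, standing on the table; origin at its underside.
- clear_bottle: Clear glass bottle, loose, 68 mm across, 140 mm high, on the table; origin at its underside.
- beaker: Empty glass beaker, loose, 66 mm across, 85 mm high, on the table; origin at its underside.
- vial: Small capped glass vial, loose, 22 mm across, 40 mm high, standing on the deck at the compartment's +y end; origin at its underside.
- ferrule_case: Small grey case, loose, 50 by 34 by 18 mm, lying on the deck at the compartment's -y end; origin at its underside.
- wrench: Steel wrench, loose, 140 mm long, lying flat on the table; origin at the middle of its underside.
- mouse: Black computer mouse, loose, 100 by 58 by 30 mm, on the table; origin at its underside.

How it is judged:
On the way, in this order (a step that is already met when the one before it is completed fails the run):
1. the lid is lowered shut (value of joint lid below 0.05 rad), for 0.2 s.
2. the slide is at the notch, gripped by the tab (value of joint lid below 0.05 rad and y of notch in the frame of ball between -0.0025 and 0.0025 m and contact force between the fingers and filter_slide_c3 above 0.5 N and contact force between the fingers and filter_slide_c4 above 0.5 N), for 0.2 s.
At the end, for the whole second after the job is handed in: Lid shut (hinge below 0.05 rad); the slide's notch within 2.5 mm of the spring ball along the rail and at rest; both fingers still press on the tab (over 0.5 N on each of its halves) through the last second (all of step 2 and linear speed of filter_slide below 0.01 m/s); the arm keeps its last pose, push and grip.
It fails at once if the slide is pushed more than 10 mm past the notch (y of notch in the frame of ball above 0.01 m).
It fails at once if the lid is slammed (faster than 4 rad/s) (velocity of joint lid below -4 rad/s).
It fails at once if a loose bystander is moved more than 30 mm (distance of any of amber_bottle, clear_bottle, beaker, vial, ferrule_case, wrench, mouse from where it was at the start of the episode above 0.03 m).
It also fails if it takes over 64 s, if anything falls off the work surface, if the arm or the gripper's body presses on something with over 40 N, if the wrist force passes 120 N, or if a joint passes its speed limit or range.

## Working session

There is one attempt and no reset: what is moved stays moved. The work goes in short steps, Python scripts to look and compute and a tool call to move; the robot and the scene stay as the last step left them, time stands still between calls to the robot, and variables do not carry over. Pictures are saved under pics/ and viewed, about 8 in all and at most 12, crops included, and the job is handed in when it is done.

Besides the shell and the picture viewer there is one more tool, called after ">>>" as a command line: name --argument value ..., lists and objects as JSON in quotes. drive_tool: Moves the arm, as the interface text tells. Its arguments: {"type":"object","properties":{"targets":{"type":"array"}},"required":["targets"]}

```bash
mkdir -p pics; cat > h.py <<'E'
import numpy as np, cv2
from rig import sense, grab_frame
def snap(n,f):
    g=grab_frame(n); cv2.imwrite('pics/'+f,g['frame'][:,:,::-1]); np.savez('pics/'+f[:-4]+'.npz',**g); return g
def ray(g,px):
    K,R,t=g['K'],g['R'],g['t']; d=R.T@np.linalg.inv(K)@np.array([px[0],px[1],1.]); return -R.T@t,d
def onz(g,px,z):
    c,d=ray(g,px); return c+d*(z-c[2])/d[2]
def tri(g1,p1,g2,p2):
    c1,d1=ray(g1,p1);c2,d2=ray(g2,p2)
    s=np.linalg.lstsq(np.c_[d1,-d2],c2-c1,rcond=None)[0]; a=c1+s[0]*d1;b=c2+s[1]*d2
    return (a+b)/2,np.linalg.norm(a-b)
def proj(g,X):
    p=g['K']@(g['R']@np.asarray(X)+g['t']); return p[:2]/p[2]
E
python3 - <<'E'
from h import *
s=sense();print(s)
for n in('scene','top'):
    g=snap(n,n+'0.png');print(n,-g['R'].T@g['t'],g['R'][2])
E
```

```text
{'time': 0.0, 'q': array([ 1.08641436e+00,  3.51237876e-01,  1.65239132e+00,  2.06797366e-05,
        1.13908273e+00, -8.45905363e-02]), 'dq': array([ 0.00111189,  0.00077993, -0.00129026, -0.0004651 , -0.00053013,
       -0.0016322 ]), 'effort': array([ 2.52502061e-03, -4.97333765e+01, -2.85242647e+01,  6.99002529e-02,
        2.57599389e-02, -9.94958100e-05]), 'tcp_pos': array([0.21388983, 0.50635446, 0.21811298]), 'eef_rot': array([-1.66080687e-04,  1.98571339e-01,  9.80086277e-01, -5.34504825e-04]), 'contact_force': array([-1.03846507, -0.17177577,  0.0105219 ]), 'torque': array([-0.00207129, -0.04684743, -0.02236393]), 'opening': 1.0028463611035827}
scene [1.02555038 1.02098522 0.921648  ] [-0.38800997 -0.71714688 -0.57892021]
top [0.26900167 0.01430107 1.10411444] [ 0.21883038 -0.00888261 -0.97572248]
```

View pics/scene0.png

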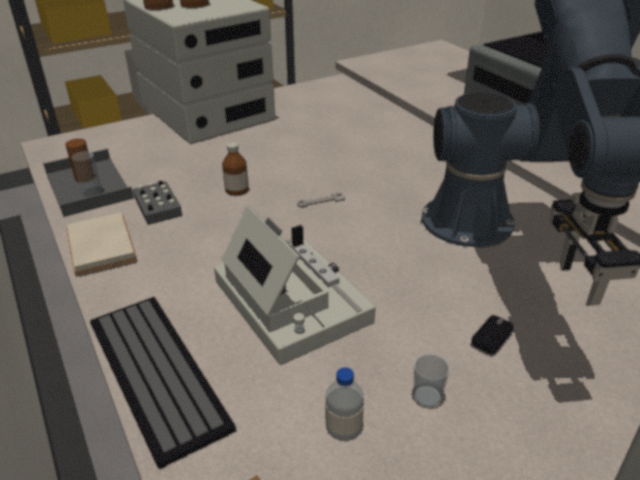

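View pics/top0.png

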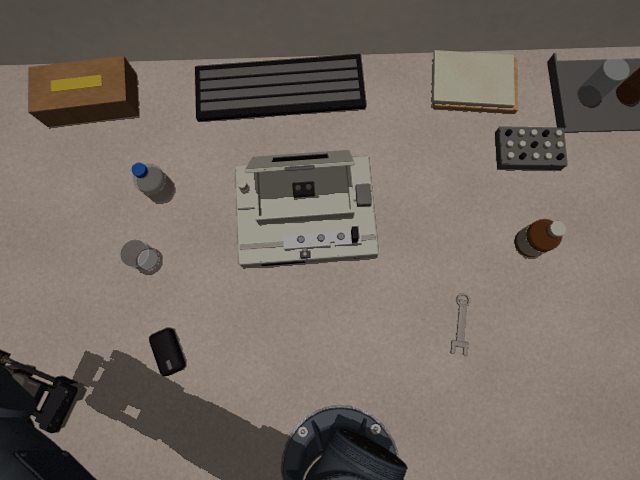

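The top view shows the photometer centred near (307,212), the tab near (354,233), the index block near (305,254) and the lid's free edge near (300,160). The scene view shows the tab near (297,236). I'll take an enlarged crop of each to measure from.

```bash
python3 - <<'E'
import cv2,numpy as np
a=cv2.imread('pics/top0.png')[140:275,225:385]; b=cv2.imread('pics/scene0.png')[200:365,205:385]
cv2.imwrite('pics/c1.png',cv2.resize(a,None,fx=5,fy=5,interpolation=cv2.INTER_CUBIC)[:600,:800])
cv2.imwrite('pics/c2.png',cv2.resize(b,None,fx=4,fy=4,interpolation=cv2.INTER_CUBIC)[:600])
E
```

```text
(no output)
```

View pics/c1.png

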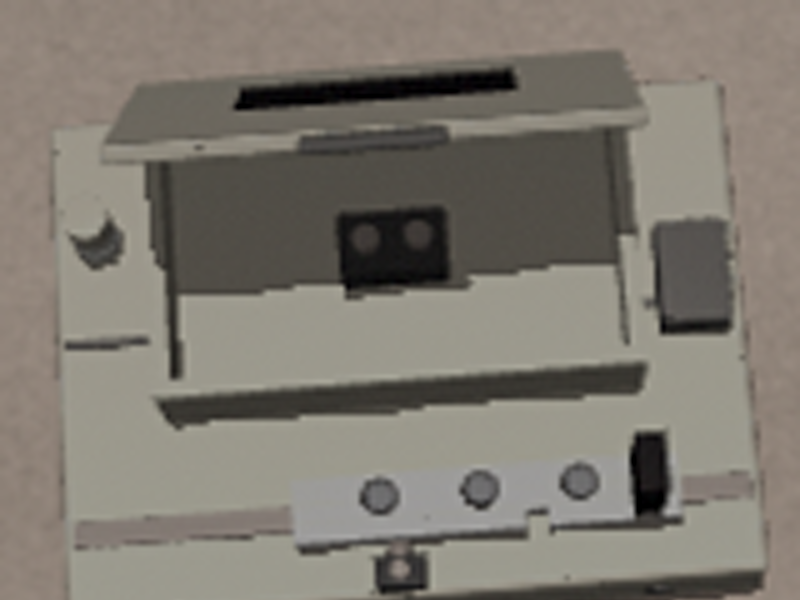

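View pics/c2.png

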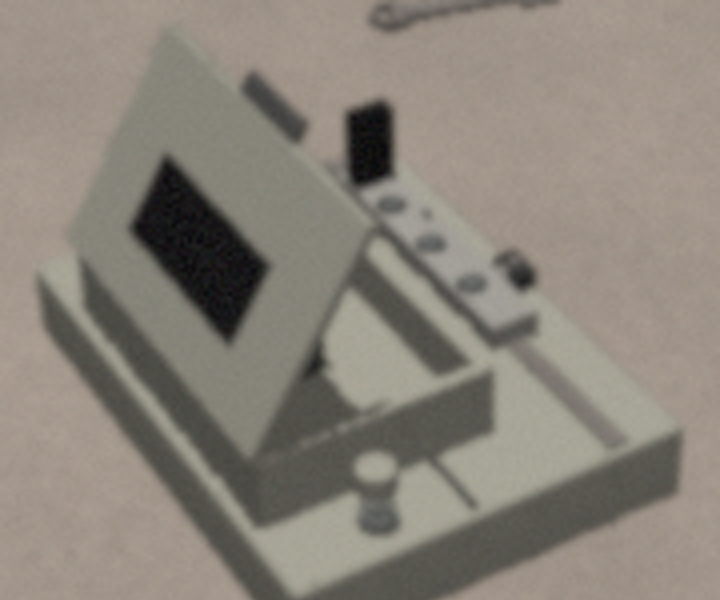

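The top crop shows the tab top near (650,459), the notch near (538,512), the ball near (400,545), and the lid's outer edge running from (105,150) to (645,108). The scene crop shows the tab top near (369,107) and the lid edge corners at (172,25) and (375,228).

```bash
python3 - <<'E'
from h import *
T=dict(np.load('pics/top0.npz'));S=dict(np.load('pics/scene0.npz'))
t=lambda X,Y:((X+.5)/5-.5+225,(Y+.5)/5-.5+140)
s=lambda X,Y:((X+.5)/4-.5+205,(Y+.5)/4-.5+200)
np.set_printoptions(precision=4,suppress=True)
for n,a,b in[('tabtop',(650,459),(369,107)),('lid-y',(645,108),(172,25)),('lid+y',(105,150),(375,228)),('deck fr-y->rear+y',(55,128),(297,598)),('vialtop',(90,215),(375,465))]:
    print(n,*tri(T,t(*a),S,s(*b)))
rl,rr,fr=[onz(T,t(*p),.05) for p in((55,128),(718,82),(762,572))]
print('deck',rl,rr,fr,np.linalg.norm(rl-rr),np.linalg.norm(rr-fr))
fr2=onz(S,s(681,434),.05); print('front+y scene',fr2)
yv=(rl-rr);yv/=np.linalg.norm(yv);yaw=np.arctan2(-yv[0],yv[1]);
c=(rl+fr)/2; print('center',c,'yaw',yaw, np.arctan2(-(rr-fr2)[0],0))
c2=(rr+fr2)/2;print(c2)
R=np.array([[np.cos(yaw),-np.sin(yaw)],[np.sin(yaw),np.cos(yaw)]])
f=lambda p:R.T@(p[:2]-c[:2])
for n,p,z in[('notch',(538,513),.067),('ball',(400,545),.067),('block',(402,558),.066),('tab',(650,459),.117),('slide front +y',(297,545),.067),('caseC',(692,270),.068)]:
    q=onz(T,t(*p),z);print(n,q,f(q))
E
```

```text
tabtop [ 0.4933 -0.0471  0.1202] 0.0008950506021328344
lid-y [ 0.6138 -0.0451  0.2167] 0.0014065922464768438
lid+y [0.6035 0.171  0.2141] 0.003554740612321179
deck fr-y->rear+y [0.6796 0.2236 0.0465] 0.0014407509148194446
vialtop [0.621  0.1989 0.0892] 0.001031708315831724
deck [0.6789 0.2225 0.05  ] [ 0.6913 -0.0919  0.05  ] [ 0.4547 -0.0995  0.05  ] 0.3146303767067939 0.23674266832571605
front+y scene [0.4483 0.2207 0.05  ]
center [0.5668 0.0615 0.05  ] yaw 0.03949504187061987 -1.5707963267948966
[0.5698 0.0644 0.05  ]
notch [0.4819 0.0012 0.067 ] [-0.0872 -0.0569]
ball [0.4695 0.0633 0.067 ] [-0.0972  0.0057]
block [0.4637 0.0626 0.066 ] [-0.1029  0.0052]
tab [ 0.4936 -0.047   0.117 ] [-0.0774 -0.1056]
slide front +y [0.471  0.1093 0.067 ] [-0.0938  0.0515]
caseC [ 0.5929 -0.0734  0.068 ] [ 0.0208 -0.1358]
```

Estimated pose: photometer centre at about (0.568, 0.063), yaw about 0.033, lid about 0.97 rad open. The tab is at (0.4935, -0.047) and has about 62 mm to travel. Triangulated heights match the text. Next I move behind the lid with the fingers shut.

>>> drive_tool --targets '[{"claw":-1,"slide":[0.02,-0.015,0.035],"rot":[0,0,0.11]},{"claw":-1,"slide":[0.045,-0.04,0.055],"rot":[0,0,0.22]},{"claw":-1,"slide":[0.07,-0.067,0.07],"rot":[0,0,0.33]},{"claw":-1,"slide":[0.097,-0.095,0.08],"rot":[0,0,0.433]},{"claw":-1,"slide":[0.125,-0.124,0.085],"rot":[0,0,0.433]}]'

```text
time: 0.52
tcp_pos: [0.34, 0.3815, 0.305]
eef_rot: [0.001, -0.02, 1.0, 0.001]
contact_force: [1.0, 0.0, 0.2]
opening: 0.688
```

>>> drive_tool --targets '[{"claw":-1,"slide":[0.028,-0.029,0],"rot":[0,0,0]},{"claw":-1,"slide":[0.056,-0.058,0],"rot":[0,0,0]},{"claw":-1,"slide":[0.084,-0.087,0],"rot":[0,0,0]},{"claw":-1,"slide":[0.112,-0.115,0],"rot":[0,0,0]},{"claw":-1,"slide":[0.14,-0.142,0],"rot":[0,0,0]}]'

```text
time: 0.93
tcp_pos: [0.48, 0.2388, 0.3035]
eef_rot: [-0.0, -0.017, 1.0, -0.0]
contact_force: [-0.4, 1.0, 0.1]
opening: 0.333
```

>>> drive_tool --targets '[{"claw":-1,"slide":[0.028,-0.029,0],"rot":[0,0,0]},{"claw":-1,"slide":[0.056,-0.058,0],"rot":[0,0,0]},{"claw":-1,"slide":[0.084,-0.087,0],"rot":[0,0,0]},{"claw":-1,"slide":[0.112,-0.115,0],"rot":[0,0,0]},{"claw":-1,"slide":[0.14,-0.142,0],"rot":[0,0,0]}]'

```text
time: 1.35
tcp_pos: [0.62, 0.0967, 0.3033]
eef_rot: [-0.0, -0.016, 1.0, -0.0]
contact_force: [-0.3, 1.0, 0.2]
opening: 0.013
```

>>> drive_tool --targets '[{"claw":-1,"slide":[0.025,-0.02,0],"rot":[0,0,0]},{"claw":-1,"slide":[0.045,-0.031,-0.02],"rot":[0,0,0]},{"claw":-1,"slide":[0.045,-0.031,-0.05],"rot":[0,0,0]},{"claw":-1,"slide":[0.045,-0.031,-0.08],"rot":[0,0,0]},{"claw":-1,"slide":[0.045,-0.031,-0.098],"rot":[0,0,0]}]'

```text
time: 1.77
tcp_pos: [0.6629, 0.0671, 0.2016]
eef_rot: [-0.002, -0.016, 1.0, -0.0]
contact_force: [-1.1, 0.2, -0.7]
opening: 0.003
```

```bash
python3 - <<'E'
from h import *
print(sense()['tcp_pos'])
a=snap('scene','s1.png');b=snap('top','t1.png')
A=cv2.resize(a['frame'][160:360,200:400],(400,400),interpolation=2);B=cv2.resize(b['frame'][130:280,225:375],(400,400),interpolation=2)
cv2.imwrite('pics/c3.png',np.hstack([A,B])[:,:,::-1])
r,h,c,s=.125,.008,.033,0
for al in np.arange(1.0,-.01,-.1):
    x=.110-r*np.cos(al)+h*np.sin(al)+.008;z=.0955+r*np.sin(al)+h*np.cos(al)
    print(round(al,2),np.round([.568+x, .063+.033*x, z],3))
E
```

```text
[0.66294611 0.06714469 0.20162665]
1.0 [0.625 0.065 0.205]
0.9 [0.615 0.065 0.198]
0.8 [0.605 0.064 0.191]
0.7 [0.596 0.064 0.182]
0.6 [0.587 0.064 0.173]
0.5 [0.58  0.063 0.162]
0.4 [0.574 0.063 0.152]
0.3 [0.569 0.063 0.14 ]
0.2 [0.565 0.063 0.128]
0.1 [0.562 0.063 0.116]
0.0 [0.561 0.063 0.104]
```

View pics/c3.png

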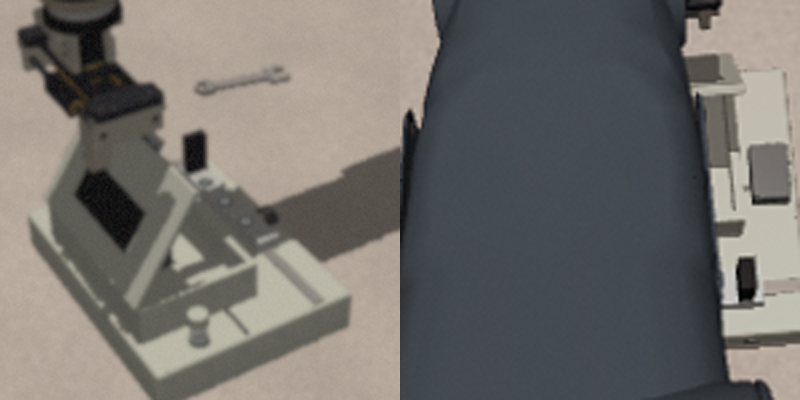

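The scene view shows the fingers behind and above the lid's outer face, with no contact yet. I'll now drive the contact point along the lid's arc.

>>> drive_tool --targets '[{"claw":-1,"slide":[-0.02,-0.001,0],"rot":[0,0,0]},{"claw":-1,"slide":[-0.039,-0.002,0],"rot":[0,0,0]},{"claw":-1,"slide":[-0.044,-0.002,-0.003],"rot":[0,0,0]},{"claw":-1,"slide":[-0.049,-0.002,-0.007],"rot":[0,0,0]},{"claw":-1,"slide":[-0.054,-0.003,-0.01],"rot":[0,0,0]}]'

```text
time: 2.28
tcp_pos: [0.6106, 0.0649, 0.1964]
eef_rot: [0.001, -0.017, 1.0, 0.0]
contact_force: [1.1, 0.3, 0.5]
opening: 0.008
```

>>> drive_tool --targets '[{"claw":-1,"slide":[-0.005,0,-0.004],"rot":[0,0,0]},{"claw":-1,"slide":[-0.01,0,-0.008],"rot":[0,0,0]},{"claw":-1,"slide":[-0.014,0,-0.013],"rot":[0,0,0]},{"claw":-1,"slide":[-0.019,0,-0.018],"rot":[0,0,0]},{"claw":-1,"slide":[-0.023,0,-0.023],"rot":[0,0,0]}]'

```text
time: 2.7
tcp_pos: [0.5866, 0.0645, 0.1719]
eef_rot: [-0.0, -0.017, 1.0, -0.0]
contact_force: [0.9, -0.9, 1.0]
opening: 0.001
```

>>> drive_tool --targets '[{"claw":-1,"slide":[-0.004,0,-0.005],"rot":[0,0,0]},{"claw":-1,"slide":[-0.007,0,-0.01],"rot":[0,0,0]},{"claw":-1,"slide":[-0.01,0,-0.015],"rot":[0,0,0]},{"claw":-1,"slide":[-0.013,0,-0.02],"rot":[0,0,0]},{"claw":-1,"slide":[-0.016,0,-0.026],"rot":[0,0,0]}]'

```text
time: 3.12
tcp_pos: [0.5709, 0.0646, 0.1462]
eef_rot: [0.0, -0.017, 1.0, 0.0]
contact_force: [1.2, -0.7, 0.2]
opening: 0.004
```

>>> drive_tool --targets '[{"claw":-1,"slide":[-0.002,0,-0.006],"rot":[0,0,0]},{"claw":-1,"slide":[-0.005,0,-0.012],"rot":[0,0,0]},{"claw":-1,"slide":[-0.006,0,-0.018],"rot":[0,0,0]},{"claw":-1,"slide":[-0.008,0,-0.024],"rot":[0,0,0]},{"claw":-1,"slide":[-0.009,0,-0.03],"rot":[0,0,0]}]'

```text
time: 3.53
tcp_pos: [0.5618, 0.0647, 0.116]
eef_rot: [-0.0, -0.017, 1.0, 0.0]
contact_force: [0.3, -0.1, 0.9]
opening: 0.004
```

>>> drive_tool --targets '[{"claw":-1,"slide":[0,0,-0.004],"rot":[0,0,0]},{"claw":-1,"slide":[0,0,-0.008],"rot":[0,0,0]},{"claw":-1,"slide":[-0.001,0,-0.011],"rot":[0,0,0]}]'

```text
time: 3.78
tcp_pos: [0.5612, 0.0646, 0.1052]
eef_rot: [0.0, -0.017, 1.0, 0.0]
contact_force: [0.2, 1.1, 1.4]
opening: 0.003
```

```bash
python3 - <<'E'
from h import *
a=snap('scene','s2.png')
cv2.imwrite('pics/c4.png',cv2.resize(a['frame'][190:360,200:390],None,fx=3,fy=3,interpolation=2)[:,:,::-1])
E
```

```text
(no output)
```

View pics/c4.png

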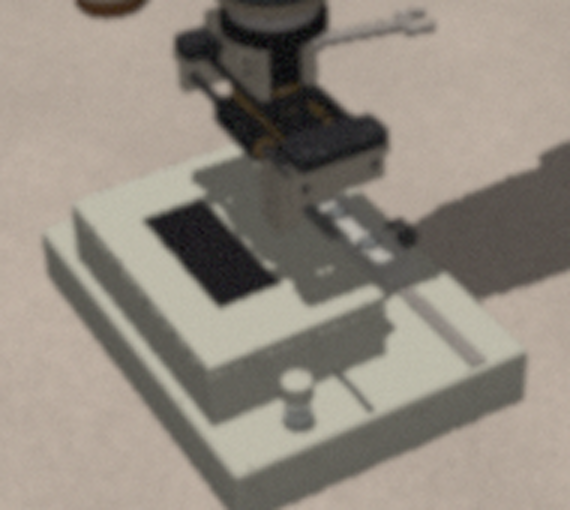

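The lid now lies nearly flat. I'll press until the force clearly rises, to seat it fully.

>>> drive_tool --targets '[{"claw":-1,"slide":[0,0,-0.002],"rot":[0,0,0]},{"claw":-1,"slide":[0,0,-0.003],"rot":[0,0,0]},{"claw":-1,"slide":[0,0,-0.004],"rot":[0,0,0]},{"claw":-1,"slide":[0,0,-0.004],"rot":[0,0,0]}]'

```text
time: 4.17
tcp_pos: [0.5611, 0.0647, 0.1036]
eef_rot: [0.0, -0.017, 1.0, -0.0]
contact_force: [-8.7, -1.4, 22.3]
opening: 0.005
```

Force reached 22 N at z = 0.1036, so the lid is bottomed. I'll lift off, open, and go above the tab.

>>> drive_tool --targets '[{"claw":-1,"slide":[0,0,0.01],"rot":[0,0,0]},{"claw":0,"slide":[0,0,0.04],"rot":[0,0,0]},{"claw":0,"slide":[0,0,0.08],"rot":[0,0,0]},{"claw":0,"slide":[-0.02,-0.03,0.11],"rot":[0,0,0]},{"claw":0,"slide":[-0.04,-0.06,0.12],"rot":[0,0,0]}]'

```text
time: 4.58
tcp_pos: [0.5228, 0.0055, 0.2251]
eef_rot: [0.003, -0.018, 1.0, -0.0]
contact_force: [0.4, -2.0, -0.3]
opening: 0.243
```

>>> drive_tool --targets '[{"claw":0,"slide":[-0.015,-0.027,0],"rot":[0,0,0]},{"claw":0,"slide":[-0.028,-0.052,0],"rot":[0,0,0]},{"claw":0,"slide":[-0.028,-0.052,0],"rot":[0,0,0]},{"claw":0,"slide":[-0.028,-0.052,0],"rot":[0,0,0]}]'

```text
time: 4.92
tcp_pos: [0.4932, -0.0477, 0.2219]
eef_rot: [0.0, -0.015, 1.0, -0.0]
contact_force: [0.3, -0.1, -0.3]
opening: 0.488
```

```bash
python3 - <<'E'
from h import *
s=sense();print(s['tcp_pos'],s['eef_rot'],s['contact_force'],s['opening'])
np.savez('pics/ws.npz',p=s['tcp_pos'],q=s['eef_rot'])
g=snap('wrist','w1.png');print(g['tool_from_camera'])
E
```

```text
[ 0.49321111 -0.04772814  0.22192315] [ 4.39155151e-04 -1.54944114e-02  9.99879857e-01 -3.21564526e-05] [ 0.30590314 -0.12950002 -0.32417061] 0.48756294933542144
[[ 2.60640746e-06 -9.60476632e-01 -2.78360628e-01  7.77445510e-02]
 [ 9.99999907e-01 -1.17527034e-04  4.14887614e-04  6.06930975e-04]
 [-4.31204758e-04 -2.78360604e-01  9.60476542e-01 -1.66769417e-01]
 [ 0.00000000e+00  0.00000000e+00  0.00000000e+00  1.00000000e+00]]
```

View pics/w1.png

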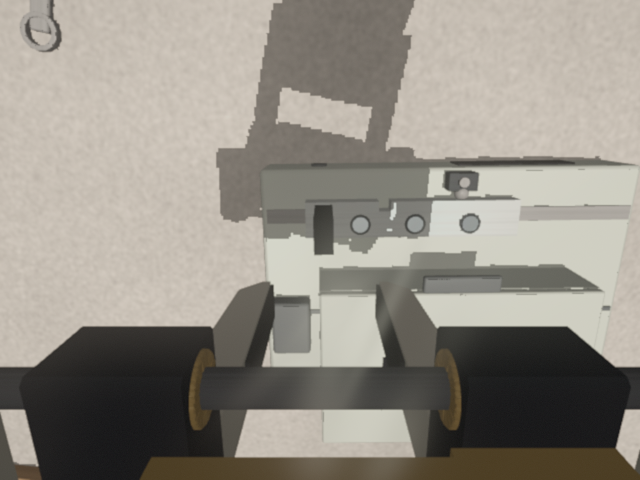

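The wrist view shows the lid shut and lying flat over the compartment. The tab is near (323,230), the notch near (383,207) and the ball near (462,190). I'll measure them by casting rays onto their planes.

```bash
cat >> h.py <<'E'
from scipy.spatial.transform import Rotation as Ro
def wr(g,p,q):
    M=g['tool_from_camera'];A=Ro.from_quat([*q[1:],q[0]]).as_matrix()
    Rw=A@M[:3,:3];c=A@M[:3,3]+p
    return dict(K=g['K'],R=Rw.T,t=-Rw.T@c)
E
python3 - <<'E'
from h import *
s=np.load('pics/ws.npz');g=dict(np.load('pics/w1.npz'));W=wr(g,s['p'],s['q'])
np.savez('pics/W1.npz',**W)
f=g['frame'].astype(int).sum(2)
print(f[200:262:3,306:342:2])
c=g['frame'][160:265,255:535]
c=np.clip(255*(c/255.)**.6,0,255).astype(np.uint8)
c=cv2.resize(c,(800,300),interpolation=2);cv2.imwrite('pics/c5.png',c[:,:,::-1])
E
```

```text
[[310 297 301 298 300 301 299 297 297 301 299 301 303 301 301 300 297 301]
 [358 360 359 359 358 368 366 366 366 365 365 364 355 362 364 366 366 371]
 [368 367 370 370 305 153 155 159 159 164 164 166 167 294 370 368 371 368]
 [364 371 370 370 251 157 157 161 167 170 169 174 171 272 372 370 370 370]
 [370 372 372 376 240 163 165 170 172 173 180 179 179 247 376 376 373 375]
 [365 367 367 359 204 168 171 173 177 182 182 187 185 236 373 371 372 372]
 [357 364 361 349 176 175 176 179 183 187 187 187 190 219 357 365 368 369]
 [363 370 372 352 184 183 185 190 188 193 195 198 204 216 362 376 375 373]
 [361 364 361 347 184 182 189 195 193 200 201 201 205 219 352 367 368 368]
 [367 369 367 353 191 190 196 196 202 204 201 210 208 226 361 378 379 378]
 [377 378 378 364 209 197 202 203 203 209 213 216 216 230 366 380 378 380]
 [373 374 374 363 213 202 201 210 211 214 220 221 223 237 366 384 383 384]
 [374 371 372 361 218 208 210 216 216 220 222 229 230 238 360 374 375 372]
 [618 616 617 598 282 210 214 223 224 225 229 231 236 245 376 389 387 389]
 [621 620 620 613 344 212 219 223 230 231 233 239 238 258 450 471 408 386]
 [621 621 621 611 344 222 227 232 234 239 240 243 248 292 591 614 594 591]
 [620 622 620 610 347 224 231 234 239 241 249 249 251 293 591 609 609 609]
 [621 620 620 612 365 229 235 238 243 248 252 253 252 263 584 611 609 609]
 [620 620 619 621 453 353 356 355 407 417 421 418 420 417 587 611 610 610]
 [620 618 618 618 618 617 617 618 616 614 614 611 612 611 610 610 608 608]
 [620 619 617 618 616 616 616 614 615 612 611 610 610 609 610 608 609 607]]
```

View pics/c5.png

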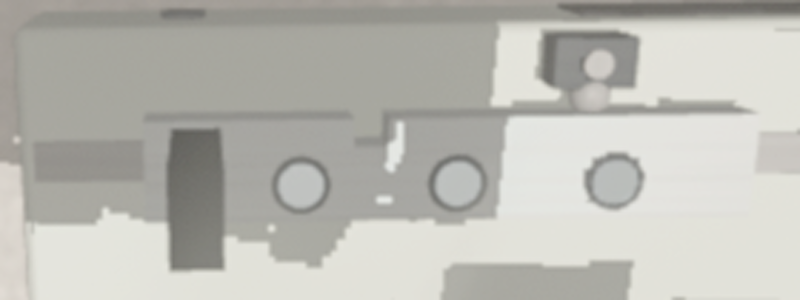

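The crop shows the notch gap centred near (384.5,201) and the ball tip near (462,198), in full-image pixels.

```bash
python3 - <<'E'
from h import *
W=dict(np.load('pics/W1.npz'));T=dict(np.load('pics/top0.npz'))
np.set_printoptions(precision=4,suppress=True)
print('tab rear top L,R',onz(W,(314.3,253.5),.117),onz(W,(332.5,253.5),.117))
n=onz(W,(384.5,201.3),.067);b=onz(W,(462.2,197.8),.067);b2=onz(W,(462.2,197.8),.061)
print('notch',n,'ball',b,b2,'block',onz(W,(462,184),.066))
print('slide ends',onz(W,(305.5,201),.067),onz(W,(519,199),.067))
print('deck corner front',onz(W,(264,167),.05))
y=np.array([-np.sin(.033),np.cos(.033),0])
print('travel',(b-n)@y,(b2-n)@y)
t=lambda X,Y:((X+.5)/5-.5+225,(Y+.5)/5-.5+140)
print('tri ball',tri(T,t(400,548),W,(462.2,197.8)),'tri notch',tri(T,t(538,513),W,(384.5,201.3)),'tri tab rear',tri(T,t(648,430),W,(323.4,253.5)))
E
```

```text
tab rear top L,R [ 0.5064 -0.0539  0.117 ] [ 0.506 -0.041  0.117]
notch [0.4768 0.0011 0.067 ] ball [0.472  0.0638 0.067 ] [0.473  0.0659 0.061 ] block [0.461  0.0625 0.066 ]
slide ends [ 0.4785 -0.0629  0.067 ] [0.4715 0.1099 0.067 ]
deck corner front [ 0.4542 -0.0987  0.05  ]
travel 0.06275053231098146 0.06482802810704542
tri ball (array([0.47  , 0.0634, 0.0673]), np.float64(0.003838001860219907)) tri notch (array([0.4788, 0.001 , 0.0697]), np.float64(0.0050060319509116855)) tri tab rear (array([ 0.5078, -0.0472,  0.1118]), np.float64(0.0003794508799785831))
```

Both views agree: tab centre at (0.4935, -0.0475), travel about 62.8 mm, slide yaw about 0.037. I'll descend and grip.

>>> drive_tool --targets '[{"claw":0,"slide":[0,0,-0.035],"rot":[0,0,0.003]},{"claw":0,"slide":[0,0,-0.07],"rot":[0,0,0.006]},{"claw":0,"slide":[0,0,-0.1],"rot":[0,0,0.006]},{"claw":0,"slide":[0,0,-0.125],"rot":[0,0,0.006]},{"claw":0,"slide":[0,0,-0.14],"rot":[0,0,0.006]}]'

```text
time: 5.38
tcp_pos: [0.4927, -0.0456, 0.0787]
eef_rot: [-0.001, -0.02, 1.0, 0.0]
contact_force: [-0.1, -0.5, -0.1]
opening: 0.499
```

>>> drive_tool --targets '[{"claw":-1,"slide":[0,0,0],"rot":[0,0,0]},{"claw":-1,"slide":[0,0,0],"rot":[0,0,0]},{"claw":-1,"slide":[0,0,0],"rot":[0,0,0]},{"claw":-1,"slide":[0,0,0],"rot":[0,0,0]},{"claw":-1,"slide":[0,0,0],"rot":[0,0,0]}]'

```text
time: 5.8
tcp_pos: [0.494, -0.0469, 0.0825]
eef_rot: [0.001, -0.02, 1.0, -0.0]
contact_force: [0.3, -0.7, 0.6]
opening: 0.189
```

>>> drive_tool --targets '[{"claw":-1,"slide":[0,0,0],"rot":[0,0,0]},{"claw":-1,"slide":[0,0,0],"rot":[0,0,0]},{"claw":-1,"slide":[0,0,0],"rot":[0,0,0]}]'

```text
time: 6.05
tcp_pos: [0.4941, -0.0471, 0.0825]
eef_rot: [0.001, -0.02, 1.0, -0.0]
contact_force: [-1.1, -0.1, 7.3]
opening: 0.147
```

The opening of 13.7 mm matches the tab, so it is gripped. I'll slide it, slowing before the notch.

>>> drive_tool --targets '[{"claw":-1,"slide":[0,0.006,0],"rot":[0,0,0]},{"claw":-1,"slide":[-0.001,0.016,0],"rot":[0,0,0]},{"claw":-1,"slide":[-0.001,0.026,0],"rot":[0,0,0]},{"claw":-1,"slide":[-0.0015,0.036,0],"rot":[0,0,0]},{"claw":-1,"slide":[-0.0017,0.045,0],"rot":[0,0,0]}]'

```text
time: 6.47
tcp_pos: [0.4921, -0.0022, 0.0825]
eef_rot: [0.001, -0.02, 1.0, -0.001]
contact_force: [-3.1, -7.1, 8.0]
opening: 0.151
```

>>> drive_tool --targets '[{"claw":-1,"slide":[0,0.003,0],"rot":[0,0,0]},{"claw":-1,"slide":[0,0.006,0],"rot":[0,0,0]},{"claw":-1,"slide":[0,0.008,0],"rot":[0,0,0]},{"claw":-1,"slide":[0,0.009,0],"rot":[0,0,0]},{"claw":-1,"slide":[0,0.009,0],"rot":[0,0,0]}]'

```text
time: 6.88
tcp_pos: [0.4917, 0.0071, 0.0824]
eef_rot: [0.0, -0.02, 1.0, -0.0]
contact_force: [-4.8, 0.2, 10.2]
opening: 0.149
```

```bash
python3 - <<'E'
from h import *
s=sense();print(s['tcp_pos'],s['contact_force'],s['opening'])
np.savez('pics/ws2.npz',p=s['tcp_pos'],q=s['eef_rot'])
g=snap('wrist','w2.png');np.savez('pics/W2.npz',**wr(g,s['tcp_pos'],s['eef_rot']))
E
```

```text
[0.49171365 0.00707885 0.08243087] [-4.78837453  0.20566217 10.18590925] 0.14870055772704102
```

View pics/w2.png

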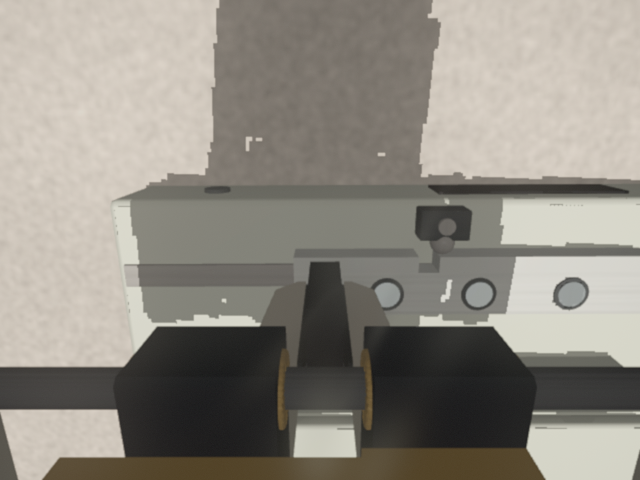

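The notch gap spans columns 418–437 and the ball sits near column 444, so about 8.5 mm remains, matching the travel estimate. I'll continue in small steps and watch the force.

>>> drive_tool --targets '[{"claw":-1,"slide":[0,0.001,0],"rot":[0,0,0]},{"claw":-1,"slide":[0,0.002,0],"rot":[0,0,0]},{"claw":-1,"slide":[0,0.003,0],"rot":[0,0,0]},{"claw":-1,"slide":[0,0.003,0],"rot":[0,0,0]}]'

```text
time: 7.27
tcp_pos: [0.4916, 0.0101, 0.0824]
eef_rot: [0.0, -0.02, 1.0, -0.0]
contact_force: [-5.3, 2.2, 11.5]
opening: 0.15
```

>>> drive_tool --targets '[{"claw":-1,"slide":[0,0.001,0],"rot":[0,0,0]},{"claw":-1,"slide":[0,0.0015,0],"rot":[0,0,0]},{"claw":-1,"slide":[0,0.0015,0],"rot":[0,0,0]}]'

```text
time: 7.52
tcp_pos: [0.4915, 0.0116, 0.0824]
eef_rot: [0.0, -0.02, 1.0, -0.0]
contact_force: [-5.7, 0.5, 10.9]
opening: 0.149
```

>>> drive_tool --targets '[{"claw":-1,"slide":[0,0.001,0],"rot":[0,0,0]},{"claw":-1,"slide":[0,0.0015,0],"rot":[0,0,0]},{"claw":-1,"slide":[0,0.0015,0],"rot":[0,0,0]}]'

```text
time: 7.77
tcp_pos: [0.4915, 0.0132, 0.0824]
eef_rot: [-0.0, -0.02, 1.0, 0.0]
contact_force: [-6.6, 1.9, 12.2]
opening: 0.145
```

>>> drive_tool --targets '[{"claw":-1,"slide":[-0.0005,0.001,0],"rot":[0,0,0]},{"claw":-1,"slide":[-0.0005,0.001,0],"rot":[0,0,0]},{"claw":-1,"slide":[-0.0005,0.001,0],"rot":[0,0,0]}]'

```text
time: 8.02
tcp_pos: [0.4914, 0.0141, 0.0825]
eef_rot: [0.001, -0.02, 1.0, -0.0]
contact_force: [-3.8, 0.2, 9.7]
opening: 0.15
```

>>> drive_tool --targets '[{"claw":-1,"slide":[0,0.001,0],"rot":[0,0,0]},{"claw":-1,"slide":[0,0.001,0],"rot":[0,0,0]},{"claw":-1,"slide":[0,0.001,0],"rot":[0,0,0]}]'

```text
time: 8.27
tcp_pos: [0.4914, 0.0149, 0.0825]
eef_rot: [0.0, -0.02, 1.0, -0.0]
contact_force: [-3.8, -0.8, 9.9]
opening: 0.15
```

```bash
python3 - <<'E'
from h import *
s=sense();print(s['tcp_pos'],s['contact_force'])
g=snap('wrist','w3.png');np.savez('pics/W3.npz',**wr(g,s['tcp_pos'],s['eef_rot']))
c=g['frame'][190:290,390:490];c=(255*(c/255.)**.6).astype(np.uint8)
cv2.imwrite('pics/c6.png',cv2.resize(c,None,fx=6,fy=6,interpolation=2)[:,:,::-1])
E
```

```text
[0.49137683 0.01494853 0.08245582] [-3.78192733 -0.76920877  9.90149798]
```

View pics/c6.png

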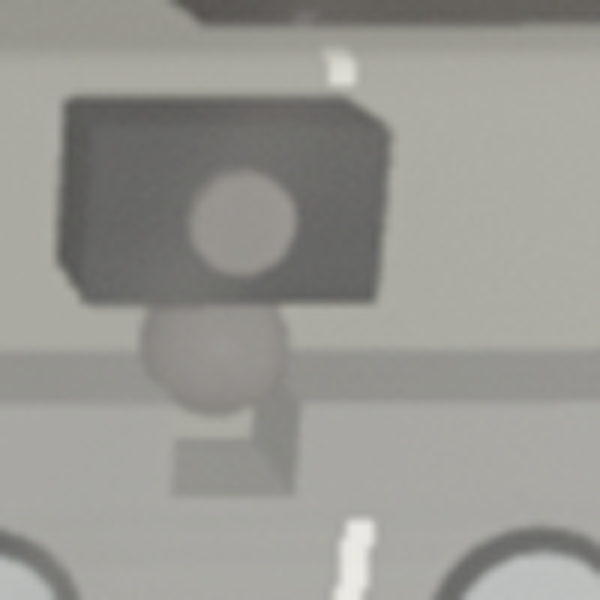

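The ball now sits in the notch gap. The gap centre is at crop X of about 235. The ball is at about 215, or about 230 once corrected for sitting about 6 mm lower, so the two agree to roughly 0.5 mm. Fy changed from pulling forward to about zero across the notch. I'll hold and check that it stays settled.

>>> drive_tool --targets '[{"claw":-1,"slide":[0,0,0],"rot":[0,0,0]},{"claw":-1,"slide":[0,0,0],"rot":[0,0,0]},{"claw":-1,"slide":[0,0,0],"rot":[0,0,0]},{"claw":-1,"slide":[0,0,0],"rot":[0,0,0]},{"claw":-1,"slide":[0,0,0],"rot":[0,0,0]}]'

```text
time: 8.73
tcp_pos: [0.4914, 0.0149, 0.0824]
eef_rot: [0.0, -0.02, 1.0, -0.0]
contact_force: [-3.6, -1.1, 8.8]
opening: 0.148
```

```bash
python3 - <<'E'
from h import *
a=snap('scene','s4.png');b=dict(np.load('pics/scene0.npz'))
A=a['frame'][130:450,180:540];B=b['frame'][130:450,180:540]
cv2.imwrite('pics/c7.png',np.hstack([A,B])[:,:,::-1])
E
```

```text
(no output)
```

View pics/c7.png

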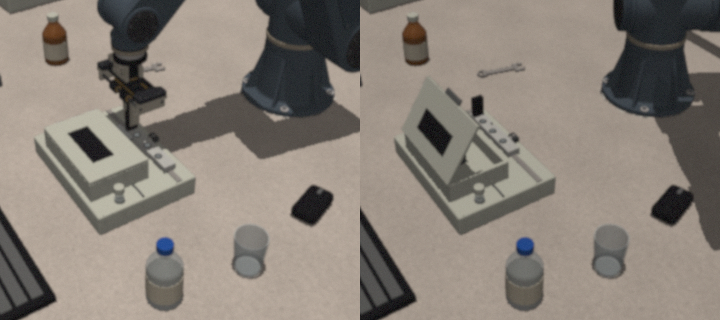

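The lid is shut, the tab is gripped, and the visible bystanders are where they were at the start (now on the left, start on the right). Handing in.

```bash
python3 -c "
from rig import *
print(close_job())
s=sense();print(s['tcp_pos'],s['contact_force'],s['opening'])"
```

```text
the job is handed in; nothing more can be done
None
the job is handed in; nothing more can be done
```

The lid is shut, and the job was handed in with the slide held at the notch and the tab still gripped. No verdict was reported.

- **Lid:** I lowered it along its arc and pressed until it bottomed, at 22 N with the fingertips at z = 0.1036 m (the shut outer face is at 0.1035 m). Later pictures show it flat.
- **Slide:** I gripped the tab (opening about 14 mm) and moved it about 62 mm. The camera estimate of the travel was 62.8 mm. The last wrist picture shows the ball in the notch gap, within about 0.5 mm after a rough correction for the ball sitting lower.
- **Click:** I saw no sharp click. The force along the rail only eased from about +2 N to −1 N, which is near the sensor noise, so the notch position rests mainly on the pictures.
- **Side loads:** In the last hold the pose did not change. About 9 N vertical and 4 N sideways stayed on the tool, well under the limits.
- **Bystanders:** The amber bottle, clear bottle, beaker, vial and mouse look unmoved in the last scene picture. The wrench was partly hidden there. The case was last seen in place in the wrist picture before the grasp, and I did not check it again.

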